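Make sure the dead-lamp pallet clamp switch is on

ROBOT

A 7-joint arm with a two-finger parallel gripper is mounted at the origin on the work surface. World frame = base frame: x ahead of the robot, y to its left, z up, the work surface at z = 0. Lengths are in m, angles in rad, forces in N, time in s.
With the tool pointing down it reaches from about 0.4 to 0.875 m from the base axis. Payload 4.4 kg.
Tool frame: the origin (TCP) lies on the centre line of the jaws, within the pads' length; the fingertips stand 14 mm ahead of it and the grasp point (between the pads) lies 5 mm behind it; z points along the fingers, y is the line along which they close (so a half turn about z gives the same grasp; the last joint's range is limited). The gripper opens to 85 mm and grips with 20 to 120 N. Pads are 22 mm wide; open, the fingers measure 114 mm over their backs; the gripper's body (76 mm by 85 mm) begins 54 mm behind the grasp point. The pads swing forward as they close: fully open they stand 13 mm farther back than shut.
Start: joints at [-1.229, 0.628, 0.038, 1.517, -0.027, 0.996, -0.02], TCP at [0.258, 0.597, 0.245] pointing down, gripper open.
Joint ranges: [-3.06, 3.06], [-0.37, 2.12], [-1.25, 1.32], [0.18, 2.47], [-1.1, 4.24], [0.23, 1.98], [-2.94, 2.94]. Speed limits (rad/s): [2.57, 2.57, 3.14, 3.14, 3.14, 3.14, 3.14].

INTERFACE

Orientations are given as a rotation vector (axis times angle).
In Python, from cell import manip gives the robot as it stands.
- The arm moves only by the tool apply_moves, never from a script. Its argument "rows" is a list of rows, each a list of 7 numbers: the shift along the tool's x, y, z each as a share of 0.1 m, from -1 to 1, then the turn, a rotation vector about the tool's x, y, z each as a share of pi rad, from -1 to 1, then the closure, from 0 (fully open) to 1 (shut). In form: [[tx, ty, tz, rx, ry, rz, claw], ...]. A call has 1 to 12 rows; each row is the pose to reach, as a shift and turn from the pose commanded when the call began, along the tool's axes at that moment, turning the shorter way round; what a row does not reach only later rows make up. A row lasts 1/8 s, in which the tool goes at most 62.5 mm and 10.7 degrees, less where a joint would pass 70% of its speed; a pose out of reach is approached as far as the arm can. A call with a number of a shift or a turn outside -1 to 1 is refused whole. A call with a gripper value outside its range is refused whole. The fingers move at their own pace and stop on an object; "force" is the grip in N (left out, the last holds). Time passes only in rows, so rows that repeat a pose let the fingers close. It gives the time, the measured TCP pose, the force, the opening and the grip force at its end, in the units of the state.
- manip.sense(): the state, without advancing time (a new reading comes with each control period).
- manip.snapshot(name): name is "scene" or "top"; returns a dict with "image" (480x640x3 uint8, red, green, blue), "depth" (480x640 float32, m along the optical axis (not along the pixel's ray), 0 where there is no reading), "intrinsics" (3x3 intrinsics, pixels), "world_from_camera" (4x4, takes a point from camera to world coordinates). Camera axes: x right, y down, z forward; pixel columns grow to the right and rows downward; lengths in m; the calibration is good to about 2 mm. A picture is of the moment at which its call begins.
- manip.finish_job(): hands the job in; it is judged then, once.
The state is a dict: "clock": time; "q": joint angles; "qd": joint speeds; "effort": joint torques, N m; "position": TCP position; "tool_rot": TCP orientation; "force": force on the tool from outside, world axes, zero at the start; "ft_torque": the same for the moment, N m; "gripper_width": opening from 0.0 (shut) to 1.0 (fully open); "finger_force": force on a finger pad.
Only numpy, scipy, OpenCV 4.12 (cv2) and the standard library are available. Lean on these libraries where they do the work, as an engineer would, in place of code of your own. Each camera call takes 0.05 s, during which the arm holds its last target. There are 200 camera calls.

TASK

The lamp on the pallet clamp's switch is dead, so check by touch that the clamp is on: push the flat black paddle lever towards the lamp end of its box until you feel it firm against its stop. If it was off, this throws it over to on; if it was already on, feel that it is firm and leave it on, never throwing it off. Do not disturb the ball-handled switch beside it or the steel billet standing loose on the table.

Things in the scene. Friction and masses are not known exactly. Their poses are not given: they have to be found in the camera images.
- paddle: Lever of the paddle switch. Origin: on its hinge axis, 62 mm above the table, over the middle of a fixed grey box 120 mm long (across the hinge), 80 wide, 60 high. z runs up the lever, y along the level hinge, x towards the box's lamp end = ON (small dead white dome on top, 45 mm from the hinge, 13 mm high), away from the robot within 0.4 rad. Leans 0.4 rad to the lamp at ON, 0.4 rad away at OFF.
- paddle_mid (a point): Centre of the flat black paddle, 48 mm up the lever: 36 mm wide (along the hinge), 24 mm long, 10 mm thick, on a 10 mm steel stem. It is 106 mm above the table and 19 mm from over the hinge, to the lamp side if ON, to the other if OFF; it may start at either. Top-heavy (0.25 kg): about 1 N at the paddle lifts it off a stop, past upright it falls over and stays; rigid at the stops.
- ball_mid (a point): Centre of the black ball (28 mm across) on the lever of the other switch, a bystander: same box, hinge and dead lamp, but a ball in place of the paddle. About 106 mm above the table, leaning either way; leave it as it is.
- billet: A loose steel billet standing on the table between the switches, a bystander: upright cylinder 40 mm across, 50 mm high, about 0.45 kg. Origin: centre of its underside.
Not all that is in view belongs to the job. Leave any orange or yellow look-alike of the part that bears paddle alone.

How it is judged:
By the outcome, as a careful person would: the job done as asked, in the order asked, and still so for the second after the job is handed in, with the robot touching nothing.
It also fails if it takes over 32 s, if anything falls off the work surface, if the arm or the gripper's body presses on something with over 40 N, if the wrist force passes 120 N, or if a joint passes its speed limit or range.

## Working session

There is one attempt and no reset: what is moved stays moved. The work goes in short steps, Python scripts to look and compute and a tool call to move; the robot and the scene stay as the last step left them, time stands still between calls to the robot, and variables do not carry over. Pictures are saved under pics/ and viewed, at most 10 in all, crops included, and the job is handed in when it is done.

Besides the shell and the picture viewer there is one more tool, called after "Request:" by a JSON object that holds its "name" and its "arguments". apply_moves: Moves the arm, as the interface text tells. Its arguments: {"type":"object","properties":{"rows":{"type":"array","items":{"type":"array","items":{"type":"number","minimum":-1,"maximum":1}}},"force":{"type":"number"}},"required":["rows"]}

```bash
mkdir -p pics; ls; python3 - <<'E'
from cell import manip
import cv2,numpy as np
for n in("scene","top"):
    s=manip.snapshot(n); cv2.imwrite(f"pics/{n}0.png",s["image"][:,:,::-1]); np.savez(f"{n}0.npz",**s)
s=manip.sense();print(s)
E
```

```text
pics
{'clock': 0.1, 'q': array([-1.2287931 ,  0.62925564,  0.03845706,  1.51823641, -0.02701482,
        0.9963022 , -0.01998827]), 'qd': array([-0.00060993, -0.00479436, -0.00120709, -0.00254063, -0.00119431,
        0.00062003, -0.00030712]), 'effort': array([ 2.17764049e-03, -5.64532650e+01,  1.23024467e+00, -1.93976641e+01,
        1.12419430e-02,  5.35516039e-03, -1.45473257e-05]), 'position': array([0.25755328, 0.59623016, 0.24449005]), 'tool_rot': array([-6.36087819e-01, -3.07618543e+00,  2.59276085e-03]), 'force': array([-0.44594388,  0.00616336, -0.30364503]), 'ft_torque': array([-0.02966441, -0.01484213, -0.02083106]), 'finger_force': 0.0, 'gripper_width': 0.9992507485151981}
```

View pics/scene0.png

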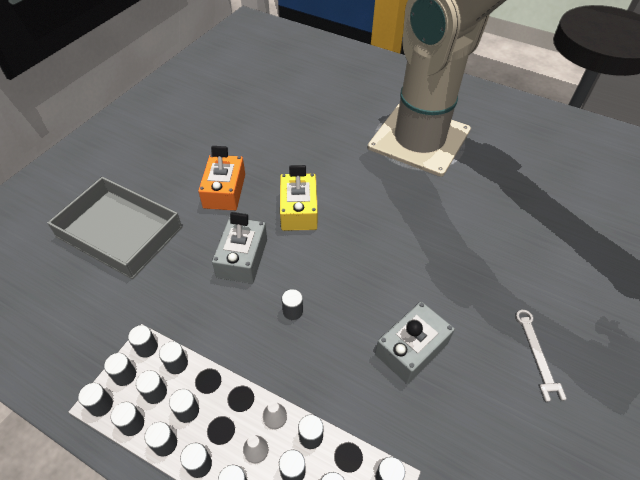

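View pics/top0.png

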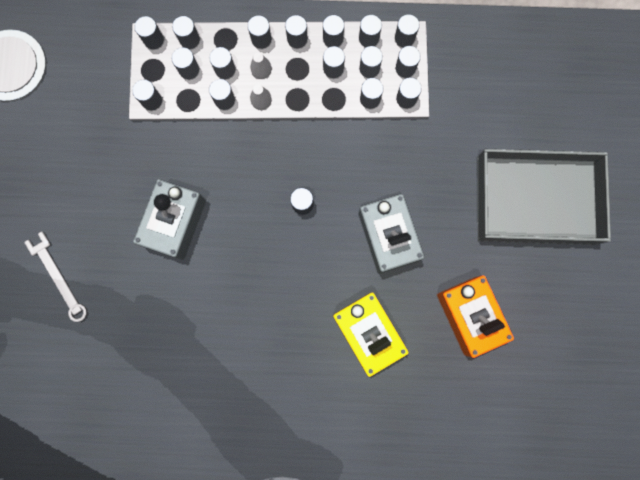

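Candidates: the grey paddle at top (398,239) / scene (238,219), orange at top (490,327), yellow at top (376,345), and the ball switch at top (162,202). The grey box with the flat paddle matches the description. I'll check it in one crop and measure it.

```bash
cat > h.py <<'E'
import numpy as np
def cloud(f):
    s=np.load(f) if isinstance(f,str) else f
    d=s["depth"];K=s["intrinsics"];T=s["world_from_camera"]
    v,u=np.indices(d.shape)
    p=np.stack([(u-K[0,2])/K[0,0]*d,(v-K[1,2])/K[1,1]*d,d],-1)
    return p@T[:3,:3].T+T[:3,3], s["image"].astype(int), d>0
E
python3 - <<'E'
from h import *
import cv2
a=cv2.imread("pics/top0.png")[170:290,330:450];b=cv2.imread("pics/scene0.png")[190:290,190:290]
cv2.imwrite("pics/crop0.png",np.hstack([cv2.resize(a,(390,390),interpolation=2),cv2.resize(b,(390,390),interpolation=2)]))
for f,(u0,u1,v0,v1) in {"top0.npz":(345,440,180,285),"scene0.npz":(200,280,200,290)}.items():
    P,I,ok=cloud(f); m=np.zeros(ok.shape,bool); m[v0:v1,u0:u1]=1; m&=ok
    Z=P[...,2]; dark=I.max(-1)<60
    pad=m&dark&(Z>.08)&(Z<.13); box=m&(Z>.05)&(Z<.066); lamp=m&(Z>.064)&(Z<.08)&(I.min(-1)>150)
    for n,k in dict(pad=pad,lamp=lamp).items(): 
        print(f,n,k.sum(),P[k].mean(0).round(4) if k.any() else '',P[k].min(0).round(3) if k.any() else '',P[k].max(0).round(3) if k.any() else '')
    r=cv2.minAreaRect((P[box][:,:2]*1000).astype(np.float32)); print("box",r,cv2.boxPoints(r).round(0).tolist())
P,I,ok=cloud("top0.npz")
for n,(u,v) in dict(yellowpad=(376,345),yl=(357,310),orange=(490,327),billet=(302,199),ball=(162,202),table=(300,300),robot=(320,440)).items(): print(n,P[v,u].round(3))
m=(P[...,2]>.05)&(P[...,2]<.066)&ok
E
```

```text
top0.npz pad 148 [ 0.5257 -0.1821  0.1146] [ 0.516 -0.198  0.088] [ 0.536 -0.166  0.124]
top0.npz lamp 376 [ 0.5511 -0.1708  0.0664] [ 0.484 -0.22   0.064] [ 0.602 -0.126  0.078]
box ((543.3363647460938, -177.82662963867188), (120.18505859375, 80.64784240722656), 19.393247604370117) [[473.0, -160.0], [500.0, -236.0], [613.0, -196.0], [587.0, -120.0]]
scene0.npz pad 193 [ 0.5277 -0.1805  0.1111] [ 0.516 -0.199  0.099] [ 0.537 -0.165  0.122]
scene0.npz lamp 139 [ 0.5629 -0.1688  0.068 ] [ 0.493 -0.205  0.064] [ 0.596 -0.135  0.08 ]
box ((543.8926391601562, -175.84500122070312), (121.7697982788086, 80.51912689208984), 19.44685935974121) [[473.0, -158.0], [500.0, -234.0], [615.0, -194.0], [588.0, -118.0]]
yellowpad [ 0.353 -0.149  0.107]
yl [ 0.408 -0.119  0.073]
orange [ 0.387 -0.329  0.118]
billet [ 0.598 -0.02   0.055]
ball [0.573 0.205 0.121]
table [ 0.424 -0.02  -0.003]
robot [ 0.181 -0.064  0.002]
```

View pics/crop0.png

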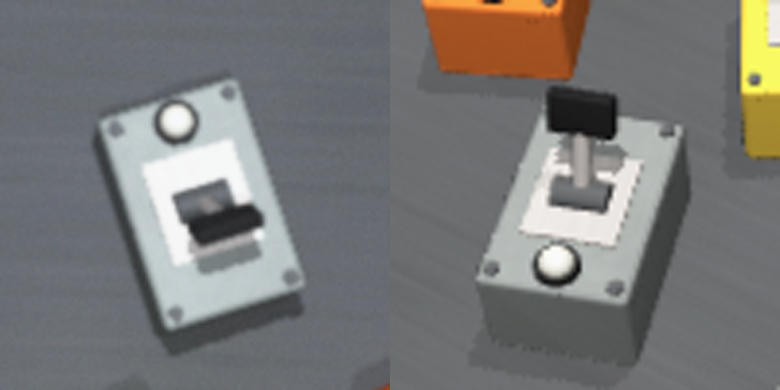

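The crop shows the grey paddle leaning away from the lamp: in its top half the paddle is at about (225,222) and the lamp at (177,120). By measurement the hinge is at (0.543,-0.177), the ON direction is (0.943,0.332), and the paddle is at -17 mm along it, so the switch is OFF. I'll push with closed fingers from the robot side.

Request:
{"name": "apply_moves", "arguments": {"rows": [[-0.5,-0.4,0,0,0,0,1],[-1,-0.8,0,0,0,0,1],[-1,-0.8,0,0,0,0,1]]}}

```text
clock: 0.48
position: [0.3216, 0.478, 0.2452]
tool_rot: [0.649, 3.072, -0.006]
force: [-0.4, 1.0, -0.0]
gripper_width: 0.377
finger_force: 0.0
```

Request:
{"name": "apply_moves", "arguments": {"rows": [[-0.5,-0.4,0,0,0,0,1],[-1,-0.8,0,0,0,0,1],[-1,-0.8,0,0,0,0,1]]}}

```text
clock: 0.85
position: [0.3806, 0.3657, 0.2452]
tool_rot: [0.649, 3.073, -0.004]
force: [0.4, 0.8, 0.6]
gripper_width: 0.003
finger_force: 0.0
```

Request:
{"name": "apply_moves", "arguments": {"rows": [[-0.5,-0.4,0,0,0,0,1],[-1,-0.8,0,0,0,0,1],[-1,-0.8,0,0,0,0,1]]}}

```text
clock: 1.23
position: [0.4402, 0.2535, 0.2453]
tool_rot: [0.648, 3.073, -0.003]
force: [-0.4, 0.7, -0.3]
gripper_width: -0.002
finger_force: 0.0
```

Request:
{"name": "apply_moves", "arguments": {"rows": [[-0.5,-0.5,0,0,0,0,1],[-1,-1,0,0,0,0,1],[-1,-1,0,0,0,0,1]]}}

```text
clock: 1.6
position: [0.4913, 0.1237, 0.2452]
tool_rot: [0.642, 3.075, -0.001]
force: [0.3, 0.9, -0.6]
gripper_width: 0.001
finger_force: 0.0
```

Request:
{"name": "apply_moves", "arguments": {"rows": [[-0.3,-0.5,0,0,0,0,1],[-0.6,-1,0,0,0,0,1],[-0.6,-1,0,0,0,0,1]]}}

```text
clock: 1.98
position: [0.5062, 0.0073, 0.2453]
tool_rot: [0.646, 3.074, -0.002]
force: [0.4, 0.8, -0.8]
gripper_width: 0.006
finger_force: 0.0
```

Request:
{"name": "apply_moves", "arguments": {"rows": [[-0.3,-0.5,0,0,0,0,1],[-0.6,-1,0,0,0,0,1],[-0.6,-1,0,0,0,0,1],[-0.6,-1,0,0,0,0,1]]}}

```text
clock: 2.48
position: [0.5214, -0.1021, 0.245]
tool_rot: [-0.631, -3.077, -0.003]
force: [-0.7, 0.4, 0.3]
gripper_width: 0.0
finger_force: 0.0
```

Request:
{"name": "apply_moves", "arguments": {"rows": [[0,-0.5,0,0,0,0.05,1],[0,-1,0,0,0,0.1,1],[0,-1,0,0,0,0.15,1],[0,-1,0,0,0,0.2,1],[0,-1,0,0,0,0.262,1],[0,-1,0,0,0,0.262,1],[0,-1,0,0,0,0.262,1]]}}

```text
clock: 3.35
position: [0.4819, -0.1951, 0.2452]
tool_rot: [-1.806, -2.57, -0.001]
force: [0.1, 0.1, 0.7]
gripper_width: -0.003
finger_force: 0.0
```

```bash
cat > rel.py <<'E'
from cell import manip
import numpy as np
from scipy.spatial.transform import Rotation as R
s=manip.sense();r=R.from_rotvec(s["tool_rot"]).as_matrix()
h=np.array([.5435,-.177]);d=np.array([.943,.332]);n=np.array([-.332,.943])
p=s["position"];print("along",d@(p[:2]-h),"side",n@(p[:2]-h),"z",p[2],"\n",r.round(3),"Fd",s["force"][:2]@d,s["force"],s["clock"])
E
python3 rel.py
```

```text
along -0.06412882669650156 side 0.0033526943934162287 z 0.24518811288503486 
 [[-0.339  0.941 -0.   ]
 [ 0.941  0.339  0.001]
 [ 0.001  0.    -1.   ]] Fd 0.13258195340538217 [0.10324695 0.10608459 0.71138314] 3.35
```

Request:
{"name": "apply_moves", "arguments": {"rows": [[-0.03,-0.1,0.4,0,0,0,1],[-0.03,-0.1,0.8,0,0,0,1],[-0.03,-0.1,1,0,0,0,1],[-0.03,-0.1,1,0,0,0,1]]}}

```text
clock: 3.85
position: [0.4721, -0.2022, 0.1441]
tool_rot: [-1.809, -2.564, 0.0]
force: [-0.5, 0.3, -0.4]
gripper_width: -0.006
finger_force: 0.0
```

Request:
{"name": "apply_moves", "arguments": {"rows": [[0,0,0.15,0,0,0,1],[0,0,0.3,0,0,0,1],[0,0,0.3,0,0,0,1],[0,0,0.3,0,0,0,1]]}}

```text
clock: 4.35
position: [0.4729, -0.2033, 0.1154]
tool_rot: [1.814, 2.565, -0.0]
force: [0.0, -0.5, -0.2]
gripper_width: -0.002
finger_force: 0.0
```

```bash
python3 rel.py; python3 - <<'E'
from cell import manip
import cv2
s=manip.snapshot("scene");cv2.imwrite("pics/s1.png",cv2.resize(s["image"][100:300,160:340,::-1],(540,600)))
E
```

```text
along -0.07526105652918245 side -0.001373699648392118 z 0.11537700981908736 
 [[-0.333  0.943  0.   ]
 [ 0.943  0.333 -0.   ]
 [-0.     0.    -1.   ]] Fd -0.11307866675768552 [ 0.04889985 -0.47949166 -0.17762558] 4.35
```

View pics/s1.png

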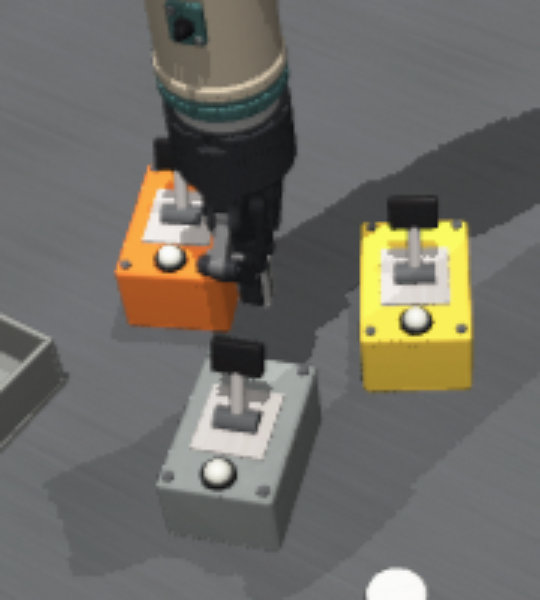

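The picture shows the closed fingertips at about (255,300), just behind the upright paddle at (238,357), clear of the orange and yellow boxes. Now I push.

Request:
{"name": "apply_moves", "arguments": {"rows": [[0,0.15,0,0,0,0,1],[0,0.25,0,0,0,0,1],[0,0.29,0,0,0,0,1],[0,0.32,0,0,0,0,1],[0,0.35,0,0,0,0,1],[0,0.38,0,0,0,0,1],[0,0.41,0,0,0,0,1],[0,0.44,0,0,0,0,1],[0,0.46,0,0,0,0,1],[0,0.48,0,0,0,0,1],[0,0.5,0,0,0,0,1]]}}

```text
clock: 5.78
position: [0.5202, -0.1864, 0.1153]
tool_rot: [1.814, 2.565, 0.0]
force: [-1.4, 0.8, -0.3]
gripper_width: 0.004
finger_force: 0.1
```

```bash
python3 rel.py
```

```text
along -0.025103383312042152 side -0.0011537564305841212 z 0.11526667584894411 
 [[-0.333  0.943  0.   ]
 [ 0.943  0.333  0.   ]
 [ 0.     0.    -1.   ]] Fd -1.0830634705997582 [-1.42121136  0.7745146  -0.2833614 ] 5.775
```

Request:
{"name": "apply_moves", "arguments": {"rows": [[0,0.03,0,0,0,0,1],[0,0.06,0,0,0,0,1],[0,0.09,0,0,0,0,1],[0,0.12,0,0,0,0,1],[0,0.14,0,0,0,0,1],[0,0.15,0,0,0,0,1]]}}

```text
clock: 6.52
position: [0.5343, -0.1814, 0.1153]
tool_rot: [-1.814, -2.565, -0.0]
force: [-0.4, -0.0, -0.0]
gripper_width: 0.001
finger_force: 0.0
```

Request:
{"name": "apply_moves", "arguments": {"rows": [[0,0.015,0,0,0,0,1],[0,0.03,0,0,0,0,1],[0,0.03,0,0,0,0,1]]}}

```text
clock: 6.9
position: [0.5371, -0.1805, 0.1153]
tool_rot: [-1.814, -2.565, -0.0]
force: [-0.9, -0.8, -0.5]
gripper_width: 0.004
finger_force: 0.0
```

```bash
python3 rel.py; python3 - <<'E'
from cell import manip
import cv2
s=manip.snapshot("scene");cv2.imwrite("pics/s2.png",cv2.resize(s["image"][100:300,160:340,::-1],(540,600)))
E
```

```text
along -0.007214816292772139 side -0.0011224422991060082 z 0.11526153754938027 
 [[-0.334  0.943 -0.   ]
 [ 0.943  0.334  0.   ]
 [ 0.     0.    -1.   ]] Fd -1.1184084258441065 [-0.89916644 -0.81474238 -0.49582718] 6.9
```

View pics/s2.png

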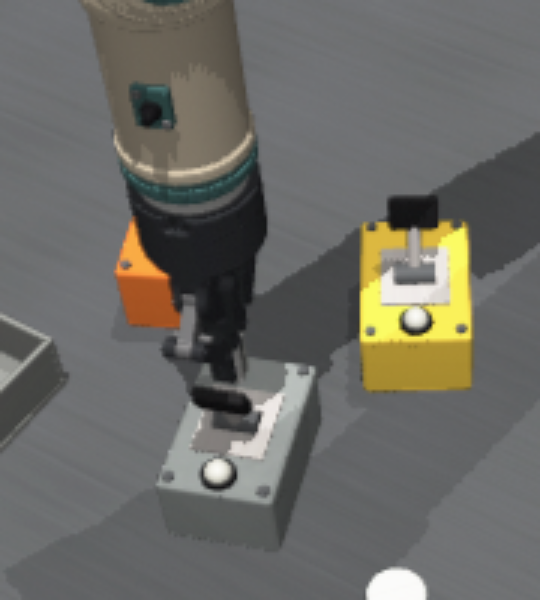

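The paddle now leans to the lamp side, with its plate at about (222,400) and the lamp at (218,473). I follow up gently to feel the stop.

Request:
{"name": "apply_moves", "arguments": {"rows": [[0,0.02,0,0,0,0,1],[0,0.02,0,0,0,0,1]]}}

```text
clock: 7.2
position: [0.5391, -0.1798, 0.1153]
tool_rot: [1.813, 2.565, 0.0]
force: [0.2, -1.2, 0.3]
gripper_width: -0.001
finger_force: 0.0
```

Request:
{"name": "apply_moves", "arguments": {"rows": [[0,0.015,0,0,0,0,1],[0,0.015,0,0,0,0,1]]}}

```text
clock: 7.45
position: [0.5404, -0.1793, 0.1153]
tool_rot: [1.813, 2.565, 0.0]
force: [-0.2, 0.3, 0.0]
gripper_width: -0.006
finger_force: 0.0
```

Request:
{"name": "apply_moves", "arguments": {"rows": [[0,0.01,0,0,0,0,1],[0,0.01,0,0,0,0,1]]}}

```text
clock: 7.7
position: [0.5413, -0.179, 0.1153]
tool_rot: [1.814, 2.565, 0.0]
force: [-0.9, -0.4, -0.5]
gripper_width: -0.003
finger_force: 0.0
```

Request:
{"name": "apply_moves", "arguments": {"rows": [[0,0.015,0,0,0,0,1],[0,0.015,0,0,0,0,1]]}}

```text
clock: 7.95
position: [0.5428, -0.1784, 0.1153]
tool_rot: [1.813, 2.565, 0.0]
force: [-0.5, 0.4, 0.6]
gripper_width: -0.0
finger_force: 0.0
```

Request:
{"name": "apply_moves", "arguments": {"rows": [[0,0.015,0,0,0,0,1],[0,0.015,0,0,0,0,1]]}}

```text
clock: 8.2
position: [0.5442, -0.1779, 0.1153]
tool_rot: [1.813, 2.565, 0.0]
force: [0.3, -0.2, 0.3]
gripper_width: 0.002
finger_force: 0.0
```

Request:
{"name": "apply_moves", "arguments": {"rows": [[0,0.01,0,0,0,0,1],[0,0.01,0,0,0,0,1]]}}

```text
clock: 8.45
position: [0.5451, -0.1776, 0.1153]
tool_rot: [1.814, 2.565, 0.0]
force: [-0.4, 0.4, -1.0]
gripper_width: -0.002
finger_force: 0.0
```

Request:
{"name": "apply_moves", "arguments": {"rows": [[0,0.01,0,0,0,0,1],[0,0.01,0,0,0,0,1]]}}

```text
clock: 8.7
position: [0.546, -0.1773, 0.1153]
tool_rot: [-1.813, -2.565, -0.0]
force: [0.7, -0.7, 0.6]
gripper_width: -0.001
finger_force: 0.0
```

Request:
{"name": "apply_moves", "arguments": {"rows": [[0,0.01,0,0,0,0,1],[0,0.01,0,0,0,0,1]]}}

```text
clock: 8.95
position: [0.5462, -0.1773, 0.1152]
tool_rot: [-1.814, -2.564, 0.001]
force: [-1.2, -0.5, 2.0]
gripper_width: 0.004
finger_force: 1.3
```

Request:
{"name": "apply_moves", "arguments": {"rows": [[0,0.01,0,0,0,0,1],[0,0.01,0,0,0,0,1]]}}

```text
clock: 9.2
position: [0.5463, -0.1772, 0.1152]
tool_rot: [-1.813, -2.563, 0.003]
force: [-5.3, -2.0, 3.5]
gripper_width: -0.003
finger_force: 3.0
```

Request:
{"name": "apply_moves", "arguments": {"rows": [[0,0.01,0,0,0,0,1],[0,0.02,0,0,0,0,1],[0,0.02,0,0,0,0,1],[0,0.02,0,0,0,0,1]]}}

```text
clock: 9.7
position: [0.5464, -0.1771, 0.1152]
tool_rot: [-1.813, -2.56, 0.005]
force: [-7.4, -2.3, 6.5]
gripper_width: 0.002
finger_force: 5.2
```

Request:
{"name": "apply_moves", "arguments": {"rows": [[0,0.02,0,0,0,0,1],[0,0.02,0,0,0,0,1],[0,0.02,0,0,0,0,1]]}}

```text
clock: 10.07
position: [0.5465, -0.1771, 0.1152]
tool_rot: [-1.813, -2.557, 0.008]
force: [-12.5, -3.3, 9.8]
gripper_width: -0.002
finger_force: 7.5
```

Request:
{"name": "apply_moves", "arguments": {"rows": [[0,-0.1,0,0,0,0,1],[0,-0.3,0,0,0,0,1],[0,-0.6,0,0,0,0,1],[0,-0.8,0,0,0,0,1],[0,-0.8,-0.4,0,0,0,1],[0,-0.8,-0.9,0,0,0,1],[0,-0.8,-1,0,0,0,1],[0,-0.8,-1,0,0,0,1]]}}

```text
clock: 11.08
position: [0.4769, -0.2017, 0.2157]
tool_rot: [1.812, 2.564, 0.002]
force: [-0.5, 0.5, -0.4]
gripper_width: 0.002
finger_force: 0.0
```

```bash
python3 rel.py; python3 - <<'E'
from cell import manip
import cv2
s=manip.snapshot("scene");cv2.imwrite("pics/s3.png",s["image"][:,:,::-1])
E
```

```text
along -0.07097201468059018 side -0.0011781060967385618 z 0.2156539056078913 
 [[-0.334  0.943  0.002]
 [ 0.943  0.334 -0.   ]
 [-0.001  0.002 -1.   ]] Fd -0.28840238102413557 [-0.48738892  0.51567883 -0.41036462] 11.075
```

View pics/s3.png

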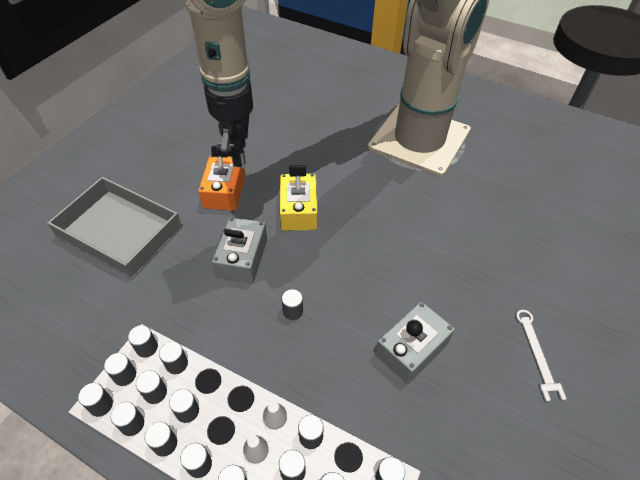

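The grey paddle at (234,233) stays over to the lamp side. The ball switch at (414,328), the billet at (292,304) and the look-alikes are unmoved, and the gripper is clear.

```bash
python3 -c "
from cell import manip
print(manip.finish_job())"
```

```text
the job is handed in; nothing more can be done
None
```

The pallet clamp's paddle was off; I threw it over to the lamp side, felt it firm against its stop at about 13 N, and left it on, with the ball switch and billet untouched, and handed the job in.

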